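Index the rotary palette and lock it

ROBOT

A 7-joint arm with a two-finger parallel gripper is mounted at the origin on a cart in front of the work surface, level with it; the furniture and walls round the work are solid. World frame = base frame: x ahead of the robot, y to its left, z up, the work surface at z = 0. Lengths are in m, angles in rad, forces in N, time in s.
With the tool pointing down it reaches from about 0.35 to 0.9 m from the base axis. Payload 8.1 kg.
Tool frame: the origin (TCP) lies midway between the tips of the shut fingers; the grasp point (between the pads) lies 19 mm behind it; z points along the fingers, y is the line along which they close (so a half turn about z gives the same grasp; the last joint's range is limited). The gripper opens to 92 mm and grips with 3 to 60 N. Pads are 19 mm wide; open, the fingers measure 130 mm over their backs; the gripper's body (75 mm by 190 mm) begins 47 mm behind the grasp point.
Start: joints at [-1.283, 0.434, 0.025, 1.573, -0.012, 1.134, -0.075], TCP at [0.238, 0.578, 0.227] pointing down, gripper open.
Joint ranges: [-2.62, 2.62], [-0.44, 2.09], [-1.27, 1.32], [0.08, 2.57], [-1.32, 4.46], [0.12, 2], [-2.74, 2.74]. Speed limits (rad/s): [2.22, 2.22, 3.01, 3.01, 3.14, 3.14, 3.14].

INTERFACE

Orientations are given as a rotation vector (axis times angle).
In Python, from cell import arm gives the robot as it stands.
- The arm moves only by the tool send_rows, never from a script. Its argument "increments" is a list of rows, each a list of 3 entries, a list of its own where there are three numbers: the finger opening in cm, from 0 to 9.18, then the shift along the tool's x, y, z in cm, then the turn, a rotation vector about the tool's x, y, z in rad. A call has 1 to 5 rows; each row shifts and turns the commanded pose from where the row before left it, along the tool's axes as they then stand; what a row does not reach is not made up. A row lasts 1/10 s, in which the tool goes at most 50 mm and 8.59 degrees, less where a joint would pass 70% of its speed; a pose out of reach is approached as far as the arm can. A call is refused whole if a number of a shift passes 5 or a number of a turn 0.15, either way. A call with a gripper value outside its range is refused whole. The fingers move at their own pace and stop on an object; "force" is the grip in N (left out, the last holds). Time passes only in rows, so rows that do not move let the fingers close. It gives the time, the measured TCP pose, the force, the opening and the grip force at its end, in the units of the state.
- arm.observe(): the state, without advancing time (a new reading comes with each control period).
- arm.get_image(name): name is "scene" or "top" or "wrist"; returns the picture (480x640x3 uint8, red, green, blue); there is no depth.
- arm.camera_params(name): a dict with "camera_matrix" (3x3 intrinsics, pixels), "k1" (the pictures are not rectified: a ray, as slopes to the right and down, at radius r is drawn at 1 + k1 r^2 times it, then the intrinsics apply), "R" (3x3) and "t" (3): a world point X has camera coordinates R X + t. Camera axes: x right, y down, z forward; pixel columns grow to the right and rows downward; lengths in m; the calibration is good to about 2 mm. A picture is of the moment at which its call begins: read the wrist's pose just before it. camera_params takes no time and is no camera call; for the wrist camera it gives the pose at the moment of the call.
- arm.sign_off(): hands the job in; it is judged then, once.
The state is a dict: "clock": time; "joints": joint angles; "dq": joint speeds; "joint_efforts": joint torques, N m; "position": TCP position; "ee_rot": TCP orientation; "force": force on the tool from outside, world axes, zero at the start; "ft_torque": the same for the moment, N m; "width": opening from 0.0 (shut) to 1.0 (fully open); "gripper_force": force on a finger pad.
Only numpy, scipy, OpenCV 4.12 (cv2) and the standard library are available. Lean on these libraries where they do the work, as an engineer would, in place of code of your own. Each camera call takes 0.05 s, during which the arm holds its last target. There are 200 camera calls.

TASK

Turn the wheel of the rotary palette, either way, until the blue colour pan stands at the brass pointer and the wheel has clicked into its notch there. Then push the red-knobbed lock bolt fully home towards the wheel so that the palette cannot turn while painting. Leave the water glass, wicker pot and wooden type block where they are.

Things in the scene. Friction and masses are not known exactly. Their poses are not given: they have to be found in the camera images.
- palette_base: Fixed dark wooden base of the rotary palette: disc of 292 mm diameter, 16 mm thick; origin on its underside on the wheel's axis, z up, -x towards the robot, yaw within 20 degrees. Arms reach 200 mm from the axis at 120 degrees counter-clockwise from +x (lock bolt) and at 300 degrees (steel click housing, 50 mm high, 154 to 186 mm from the axis).
- pointer (a point): Tip of the brass pointer on the base's rim, on its -x side, 128 mm from the wheel's axis, 45 mm above the table, just over the wheel's rim; 6 mm wide.
- hub (a point): Centre of the wheel's top face, on its axis, 38 mm above the table.
- wheel (a joint): Turn of the light wooden wheel (250 mm diameter, top 38 mm high), rad, counter-clockwise from above positive, limits -6 and 12; 0 or 6.283 = blue pan at pointer. Notch every 60 degrees between two brass rim pins: a spring roller centres it there; humps on either side peak 4.5 degrees off the notch and end 9 degrees off. Push at the hand peg: about 0.6 N, about 5 N over a hump. Stays where left otherwise.
- blue_pan (a point): Centre of the top of the blue colour pan on the wheel: an aluminium pan of 50 mm diameter, top 43 mm above the table, 78 mm from the wheel's axis. Five more such pans lie every 60 degrees; counter-clockwise from blue: yellow, red, white, green, black.
- peg (a point): Upright dark wooden hand peg on the wheel: 16 mm diameter (20 mm brass collar at its foot up to 42 mm), from 38 to 90 mm above the table; this point on its axis, 65 mm above the table, 105 mm from the wheel's axis, 30 degrees clockwise (from above) of the blue pan. It is the tallest thing on the wheel and can be pushed from either side.
- bolt (a joint): Travel of the lock bolt in m: 0 = drawn fully out, 0.020 = fully home. Slides level, straight towards the wheel's axis, with about 2 N friction, and stays where it is left. Its 8 mm rod enters the 10 mm gap between two rim pins when the wheel is in a notch.
- bolt_knob (a point): Upright red knob of the lock bolt: 14 mm diameter, from 33 to 84 mm above the table; this point on its axis, 63 mm above the table, 182 mm from the wheel's axis when drawn out, 162 mm when home. Between knob and wheel stands the bolt's guide (42 mm high, 138 to 152 mm from the axis); the side behind the knob is free.
- water_glass: Glass of cloudy water, 71 mm diameter, 76 mm high, loose; origin at the centre of its underside. Bystander.
- wicker_pot: Brown wicker pot, 85 mm diameter, 85 mm high, loose; origin at the centre of its underside. Bystander.
- type_0: Wooden printing type block, 27 x 41 x 52 mm, loose, standing; origin at the centre of its underside. Bystander.

How it is judged:
By the outcome, as a careful person would: the job done as asked, in the order asked, and still so for the second after the job is handed in, with the robot touching nothing.
It also fails if it takes over 48 s, if anything falls off the work surface, if the arm or the gripper's body presses on something with over 40 N, if the wrist force passes 120 N, or if a joint passes its speed limit or range.

## Working session

There is one attempt and no reset: what is moved stays moved. The work goes in short steps, Python scripts to look and compute and a tool call to move; the robot and the scene stay as the last step left them, time stands still between calls to the robot, and variables do not carry over. Pictures are saved under pics/ and viewed, at most 10 in all, crops included, and the job is handed in when it is done.

Besides the shell and the picture viewer there is one more tool, called as name(argument=value, ...), one argument or row to a line, values as JSON. send_rows: Moves the arm, as the interface text tells. Its arguments: {"type":"object","properties":{"increments":{"type":"array"},"force":{"type":"number"}},"required":["increments"]}

```bash
mkdir -p pics; python3 - <<'E'
from cell import arm
import cv2,numpy as np
s=arm.observe();print({k:np.round(v,3) for k,v in s.items()})
for n in("scene","top"):
    im=arm.get_image(n);cv2.imwrite(f"pics/{n}0.png",im[:,:,::-1]);p=arm.camera_params(n);print(n,p)
E
```

```text
{'clock': np.float64(0.0), 'joints': array([-1.283,  0.435,  0.025,  1.574, -0.012,  1.134, -0.075]), 'dq': array([-0.001,  0.001, -0.001, -0.   ,  0.   ,  0.   ,  0.   ]), 'joint_efforts': array([ 1.0000e-03, -6.6787e+01,  9.8500e-01, -3.1446e+01, -6.0000e-02,
        4.3000e-02,  0.0000e+00]), 'position': array([0.238, 0.577, 0.226]), 'ee_rot': array([-6.100e-01, -3.082e+00,  2.000e-03]), 'force': array([-0.896, -0.26 ,  0.067]), 'ft_torque': array([0.028, 0.023, 0.014]), 'gripper_force': np.float64(0.0), 'width': np.float64(1.0)}
scene {'camera_matrix': array([[478.62182048,   0.        , 320.97000238],
       [  0.        , 478.62182048, 244.17332976],
       [  0.        ,   0.        ,   1.        ]]), 'k1': -0.10468523177920273, 'R': array([[ 8.35876411e-01, -5.48917222e-01, -7.13166768e-04],
       [-2.17327697e-01, -3.29747168e-01, -9.18714035e-01],
       [ 5.04062791e-01,  7.68086381e-01, -3.94922795e-01]]), 't': array([-0.46466341,  0.21358979,  0.72228228])}
top {'camera_matrix': array([[455.45553895,   0.        , 326.71293773],
       [  0.        , 455.45553895, 243.84845196],
       [  0.        ,   0.        ,   1.        ]]), 'k1': -0.08584408053296734, 'R': array([[-0.04892671, -0.9987878 ,  0.0053954 ],
       [-0.97225934,  0.04638873, -0.22925937],
       [ 0.22873118, -0.01646264, -0.97335041]]), 't': array([0.06146143, 0.58047835, 1.11120086])}
```

View pics/top0.png

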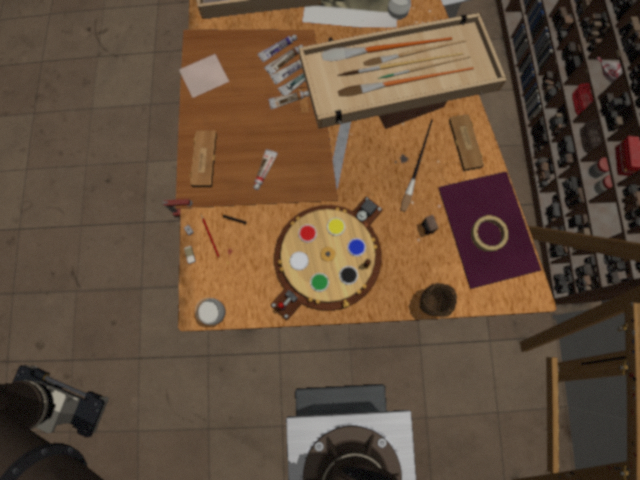

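View pics/scene0.png

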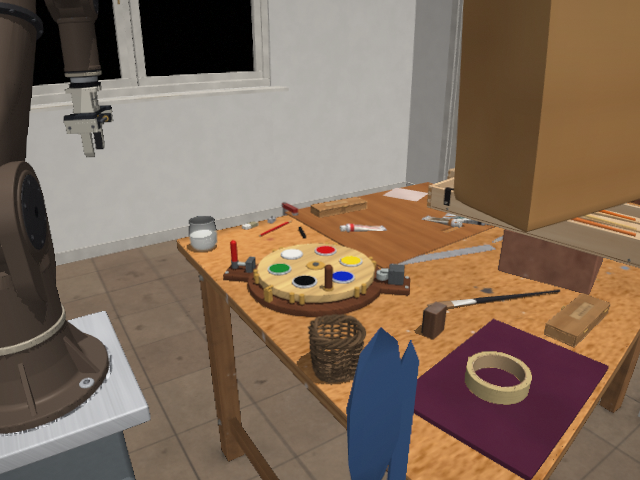

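The top view shows the wheel at about (328,255). Blue is at (357,247), the peg at about (366,265), the red knob at about (285,300), the click housing at (367,208), the glass at (210,312) and the pot at (438,300). The scene view agrees.

```bash
cat > h.py <<'E'
import numpy as np,cv2
def ray(p,uv):
    K=p["camera_matrix"];k=p["k1"]
    d=np.array([(uv[0]-K[0,2])/K[0,0],(uv[1]-K[1,2])/K[1,1]]);s=d.copy()
    for _ in range(20): s=d/(1+k*(s@s))
    R=p["R"];return -R.T@p["t"],R.T@np.r_[s,1]
def onz(p,uv,z):
    c,d=ray(p,uv);return c+d*(z-c[2])/d[2]
def proj(p,X):
    c=p["R"]@X+p["t"];s=c[:2]/c[2];s=s*(1+p["k1"]*(s@s));K=p["camera_matrix"];return s*K[0,0]+K[:2,2]
def blobs(im,lo,hi,amin=15):
    h=cv2.cvtColor(im,cv2.COLOR_RGB2HSV);m=cv2.inRange(h,np.array(lo),np.array(hi))
    n,_,st,c=cv2.connectedComponentsWithStats(m);return [(st[i,4],c[i]) for i in range(1,n) if st[i,4]>=amin]
E
python3 - <<'E'
from cell import arm
from h import *
p=arm.camera_params("top");im=cv2.imread("pics/top0.png")[:,:,::-1].copy()
P={}
box=lambda c:260<c[0]<395 and 195<c[1]<325
for n,lo,hi in[("blue",(105,120,60),(130,255,255)),("green",(45,100,40),(85,255,255)),("yellow",(24,170,120),(34,255,255)),("red",(0,190,80),(6,255,255)),("red2",(172,150,60),(180,255,255)),("white",(0,0,190),(180,40,255)),("black",(0,0,0),(180,120,45))]:
    for a,c in blobs(im,lo,hi):
        if box(c): X=onz(p,c,.043);print(n,a,c.round(1),X.round(4))
cv2.imwrite("pics/topc.png",cv2.resize(im[190:325,260:400,::-1],None,fx=4.2,fy=4.2,interpolation=cv2.INTER_CUBIC))
E
```

```text
blue 162 [356.1 246.6] [ 0.5774 -0.0442  0.043 ]
green 164 [319.1 281.6] [0.4889 0.0577 0.043 ]
yellow 129 [335.7 225.9] [0.6364 0.0065 0.043 ]
red 114 [307.3 232.7] [0.6215 0.0831 0.043 ]
red 22 [279.9 304.6] [0.4342 0.1608 0.043 ]
white 133 [299.  260.4] [0.5474 0.1077 0.043 ]
black 120 [348.2 274.6] [ 0.5037 -0.0188  0.043 ]
```

View pics/topc.png

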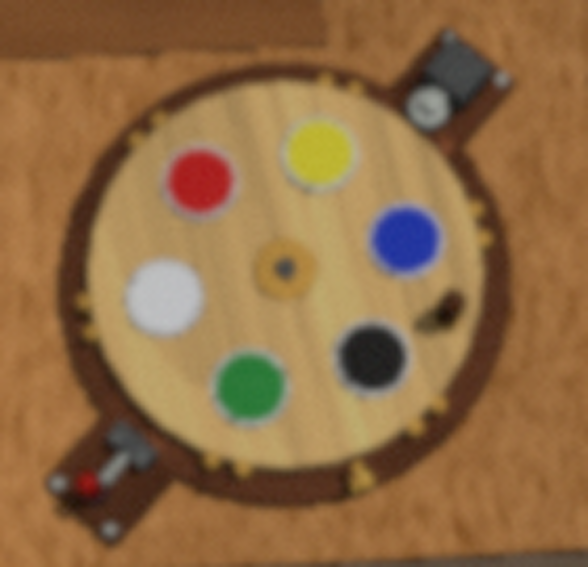

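The crop shows the pointer tip at about (361,472), the peg top at about (452,303), the knob top at (88,484) and the click housing at (458,70).

```bash
python3 - <<'E'
from cell import arm
from h import *
p=arm.camera_params("top")
c=np.array([.5626,.0320])
pans={"blue":(.5774,-.0442),"green":(.4889,.0577),"yellow":(.6364,.0065),"red":(.6215,.0831),"white":(.5474,.1077),"black":(.5037,-.0188)}
off=dict(blue=0,yellow=60,red=120,white=180,green=240,black=300)
for k,v in pans.items():
    d=np.array(v)-c;print(k,np.hypot(*d).round(4),((np.degrees(np.arctan2(d[1],d[0]))-off[k]+180)%360-180).round(1))
for n,u,v,z,o in[("pointer",361,470,.045,180),("peg",452,303,.09,0),("knob",88,484,.084,120),("housing",458,72,.05,300),("hub",285,268,.04,0)]:
    X=onz(p,(259.5+u/4.2,189.5+v/4.2),z);d=X[:2]-c;print(n,X.round(4),np.hypot(*d).round(4),((np.degrees(np.arctan2(d[1],d[0]))-o+180)%360-180).round(1))
im=cv2.imread("pics/top0.png")
for n,u,v in[("glass",210,312),("pot",438,300),("type",430,225)]: print(n,onz(p,(u,v),.04).round(3))
E
```

```text
blue 0.0776 -79.0
green 0.0781 -79.2
yellow 0.0781 -79.1
red 0.078 -79.1
white 0.0772 -78.6
black 0.0778 -79.2
pointer [ 0.4342 -0.0076  0.045 ] 0.1344 17.1
peg [ 0.5266 -0.0656  0.09  ] 0.104 -110.2
knob [0.4296 0.1556 0.084 ] 0.1816 17.1
housing [ 0.6839 -0.0841  0.05  ] 0.1679 16.3
hub [0.5635 0.0324 0.04  ] 0.001 26.4
glass [0.423 0.342 0.04 ]
pot [ 0.426 -0.248  0.04 ]
type [ 0.628 -0.247  0.04 ]
```

```bash
cat >> h.py <<'E'
from scipy.spatial.transform import Rotation as Ro
def Rdown(a): # tool z down, tool y at world angle a (deg)
    a=np.radians(a);y=np.array([np.cos(a),np.sin(a),0]);z=np.array([0,0,-1.]);return np.c_[np.cross(y,z),y,z]
def plan(pos,R,way,op):
    "way: list of (xyz, y-angle deg) per row -> rows, rounded, drift-corrected"
    pos=np.array(pos);out=[]
    for X,a in way:
        d=np.round(R.T@(np.array(X)-pos)*100,1);w=np.round(Ro.from_matrix(R.T@Rdown(a)).as_rotvec(),2)
        out.append([op,d.tolist(),w.tolist()]);pos=pos+R@d/100;R=R@Ro.from_rotvec(w).as_matrix()
    for i in range(0,len(out),5): print(str(out[i:i+5]).replace(" ",""))
    return pos,R
def line(X0,a0,X1,a1,n):
    X0,X1=np.array(X0),np.array(X1);return [(X0+(X1-X0)*k/n,a0+(a1-a0)*k/n) for k in range(1,n+1)]
def now():
    from cell import arm
    s=arm.observe();R=Ro.from_rotvec(s["ee_rot"]).as_matrix();a=np.degrees(np.arctan2(R[1,1],R[0,1]))
    print("now",s["clock"],s["position"].round(4),round(a,1),s["force"].round(1),s["width"].round(3));return s["position"],R,a
E
python3 - <<'E'
from h import *
p,R,a=now()
plan(p,R,line(p,a,(.528,-.067,.15),-19,20),4.5)
E
```

```text
Traceback (most recent call last):
  File "h.py", line 30, in now
    print("now",s["clock"],s["position"].round(4),round(a,1),s["force"].round(1),s["width"].round(3));return s["position"],R,a
                                                                                 ^^^^^^^^^^^^^^^^
AttributeError: 'float' object has no attribute 'round'
```

```bash
sed -i 's/s\["width"\].round(3)/round(s["width"],3)/' h.py
python3 - <<'E'
from h import *
p,R,a=now()
plan(p,R,line(p,a,(.528,-.067,.15),-19,20),4.5)
E
```

```text
now 0.1 [0.238  0.5774 0.226 ] 67.6 [ 0.2  0.3 -0.9] 0.999
[[4.5,[-2.6,-2.4,0.4],[-0.0,0.0,0.08]],[4.5,[-2.7,-2.2,0.4],[-0.0,0.0,0.07]],[4.5,[-2.9,-2.1,0.4],[-0.0,0.0,0.08]],[4.5,[-3.1,-1.7,0.3],[-0.0,0.0,0.07]],[4.5,[-3.2,-1.6,0.4],[-0.0,0.0,0.08]]]
[[4.5,[-3.2,-1.3,0.4],[-0.0,0.0,0.07]],[4.5,[-3.4,-1.1,0.4],[-0.0,0.0,0.08]],[4.5,[-3.4,-0.8,0.4],[-0.0,0.0,0.07]],[4.5,[-3.5,-0.5,0.4],[-0.0,0.0,0.08]],[4.5,[-3.6,-0.3,0.3],[-0.0,0.0,0.08]]]
[[4.5,[-3.5,0.0,0.4],[-0.0,0.0,0.07]],[4.5,[-3.5,0.3,0.4],[-0.0,0.0,0.08]],[4.5,[-3.5,0.5,0.4],[-0.0,0.0,0.07]],[4.5,[-3.4,0.8,0.4],[-0.0,0.0,0.08]],[4.5,[-3.4,1.1,0.4],[-0.0,0.0,0.07]]]
[[4.5,[-3.3,1.3,0.3],[-0.0,0.0,0.08]],[4.5,[-3.2,1.5,0.4],[-0.0,0.0,0.07]],[4.5,[-3.0,1.8,0.4],[-0.0,0.0,0.08]],[4.5,[-3.0,2.0,0.4],[-0.0,0.0,0.08]],[4.5,[-2.7,2.2,0.4],[0.0,0.0,0.07]]]
```

send_rows(
  increments=[
    [4.5,[-2.6,-2.4,0.4],[0,0,0.08]],
    [4.5,[-2.7,-2.2,0.4],[0,0,0.07]],
    [4.5,[-2.9,-2.1,0.4],[0,0,0.08]],
    [4.5,[-3.1,-1.7,0.3],[0,0,0.07]],
    [4.5,[-3.2,-1.6,0.4],[0,0,0.08]],
  ],
)

```text
clock: 0.6
position: [0.3113, 0.4149, 0.2074]
ee_rot: [-1.185, -2.909, 0.0]
force: [0.4, 0.6, -0.3]
width: 0.615
gripper_force: 0.0
```

send_rows(
  increments=[
    [4.5,[-3.2,-1.3,0.4],[0,0,0.07]],
    [4.5,[-3.4,-1.1,0.4],[0,0,0.08]],
    [4.5,[-3.4,-0.8,0.4],[0,0,0.07]],
    [4.5,[-3.5,-0.5,0.4],[0,0,0.08]],
    [4.5,[-3.6,-0.3,0.3],[0,0,0.08]],
  ],
)

```text
clock: 1.1
position: [0.3833, 0.2537, 0.1884]
ee_rot: [-1.714, -2.633, 0.0]
force: [1.1, 0.3, -0.1]
width: 0.488
gripper_force: 0.0
```

send_rows(
  increments=[
    [4.5,[-3.5,0,0.4],[0,0,0.07]],
    [4.5,[-3.5,0.3,0.4],[0,0,0.08]],
    [4.5,[-3.5,0.5,0.4],[0,0,0.07]],
    [4.5,[-3.4,0.8,0.4],[0,0,0.08]],
    [4.5,[-3.4,1.1,0.4],[0,0,0.07]],
  ],
)

```text
clock: 1.6
position: [0.4561, 0.0935, 0.1685]
ee_rot: [-2.168, -2.273, 0.0]
force: [0.8, 0.3, 0.1]
width: 0.491
gripper_force: 0.0
```

send_rows(
  increments=[
    [4.5,[-3.3,1.3,0.3],[0,0,0.08]],
    [4.5,[-3.2,1.5,0.4],[0,0,0.07]],
    [4.5,[-3.0,1.8,0.4],[0,0,0.08]],
    [4.5,[-3.0,2.0,0.4],[0,0,0.08]],
    [4.5,[-2.7,2.2,0.4],[0,0,0.07]],
  ],
)

```text
clock: 2.1
position: [0.5284, -0.0679, 0.1494]
ee_rot: [-2.559, -1.822, 0.0]
force: [-0.2, 0.8, -0.3]
width: 0.49
gripper_force: 0.0
```

```bash
python3 - <<'E'
from h import *
from cell import arm
p,R,a=now()
q=arm.camera_params("wrist");im=arm.get_image("wrist");cv2.imwrite("pics/w1.png",im[:,:,::-1])
print("peg px",proj(q,np.array([.528,-.067,.09])),"tcp",proj(q,p))
np.savez("w1.npz",**q)
E
```

```text
now 2.1 [ 0.5284 -0.0679  0.1494] -19.1 [-0.2  0.8 -0.3] 0.49
peg px [319.08740143 253.09244986] tcp [320.24695944 293.68572584]
```

View pics/w1.png

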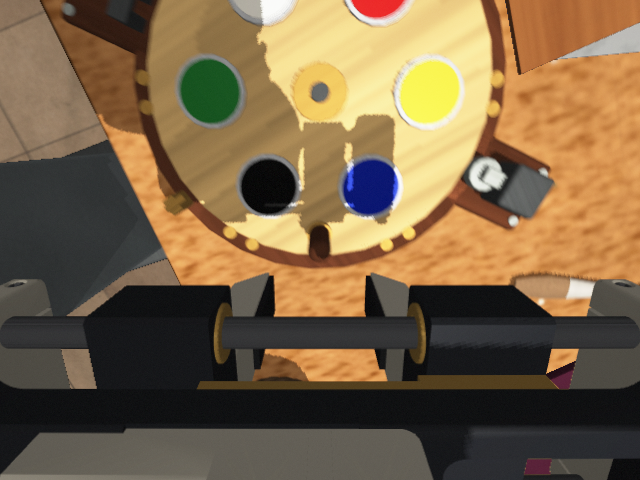

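Wrist view: the peg top is at about (319,250), where it was predicted (319,253), and centred between the fingers. Next I descend, cage the peg and turn the wheel clockwise by 84°.

```bash
python3 - <<'E'
from h import *
p,R,a=now()
c=np.array([.5626,.0320]);w=[]
p0=np.array([.5284,-.0679,.055])
for k in range(1,21):
    t=-109-84*k/20;w.append((np.r_[c+.105*np.array([np.cos(np.radians(t)),np.sin(np.radians(t))]),.055],-19-84*k/20))
plan(p0,R,w,2.4)
E
```

```text
now 2.15 [ 0.53   -0.074   0.1495] -19.6 [ 3.3 -5.1  0.9] 0.494
[[2.4,[0.1,-0.8,-0.0],[0.0,0.0,0.06]],[2.4,[0.0,-0.8,-0.0],[0.0,0.0,0.08]],[2.4,[0.0,-0.7,-0.0],[0.0,0.0,0.07]],[2.4,[0.1,-0.8,-0.0],[0.0,0.0,0.07]],[2.4,[-0.0,-0.8,-0.0],[0.0,0.0,0.08]]]
[[2.4,[0.0,-0.7,-0.0],[0.0,0.0,0.07]],[2.4,[0.0,-0.8,-0.0],[0.0,0.0,0.07]],[2.4,[0.1,-0.8,-0.0],[0.0,0.0,0.08]],[2.4,[0.0,-0.7,-0.0],[0.0,0.0,0.07]],[2.4,[0.0,-0.8,-0.0],[0.0,0.0,0.07]]]
[[2.4,[0.1,-0.8,-0.0],[0.0,0.0,0.08]],[2.4,[-0.0,-0.7,-0.0],[0.0,-0.0,0.07]],[2.4,[0.0,-0.8,-0.0],[0.0,-0.0,0.07]],[2.4,[0.0,-0.8,-0.0],[0.0,-0.0,0.08]],[2.4,[0.1,-0.8,-0.0],[0.0,-0.0,0.07]]]
[[2.4,[-0.0,-0.7,-0.0],[0.0,-0.0,0.07]],[2.4,[0.0,-0.8,-0.1],[0.0,-0.0,0.08]],[2.4,[0.0,-0.8,0.0],[0.0,-0.0,0.07]],[2.4,[0.1,-0.7,0.0],[0.0,-0.0,0.07]],[2.4,[0.0,-0.8,0.0],[0.0,-0.0,0.08]]]
```

send_rows(
  increments=[
    [4.5,[0,0,2.5],[0,0,0]],
    [4.5,[0,0,2.5],[0,0,0]],
    [4.5,[0,0,2.5],[0,0,0]],
    [4.5,[0,0,1.9],[0,0,0]],
    [2.4,[0,0,0],[0,0,0]],
  ],
  force=5,
)

```text
clock: 2.65
position: [0.5261, -0.0661, 0.0535]
ee_rot: [-2.554, -1.825, 0.006]
force: [-0.1, 0.1, -0.2]
width: 0.442
gripper_force: 0.0
```

send_rows(
  increments=[
    [2.4,[0,0,0],[0,0,0]],
    [2.4,[0,0,0],[0,0,0]],
    [2.4,[0,0,0],[0,0,0]],
  ],
)

```text
clock: 2.95
position: [0.5289, -0.0664, 0.0568]
ee_rot: [2.555, 1.826, 0.002]
force: [-0.3, 0.3, 0.1]
width: 0.267
gripper_force: 0.0
```

send_rows(
  increments=[
    [2.4,[0.1,-0.8,0],[0,0,0.07]],
    [2.4,[0,-0.8,0],[0,0,0.08]],
    [2.4,[0,-0.7,0],[0,0,0.07]],
    [2.4,[0.1,-0.8,0],[0,0,0.07]],
    [2.4,[0,-0.8,0],[0,0,0.08]],
  ],
)

```text
clock: 3.45
position: [0.4955, -0.047, 0.0567]
ee_rot: [2.849, 1.32, 0.004]
force: [1.2, -0.4, -0.4]
width: 0.263
gripper_force: 0.8
```

send_rows(
  increments=[
    [2.4,[0,-0.7,0],[0,0,0.07]],
    [2.4,[0,-0.8,0],[0,0,0.07]],
    [2.4,[0.1,-0.8,0],[0,0,0.08]],
    [2.4,[0,-0.7,0],[0,0,0.07]],
    [2.4,[0,-0.8,0],[0,0,0.07]],
  ],
)

```text
clock: 3.95
position: [0.4709, -0.0177, 0.0566]
ee_rot: [3.041, 0.789, 0.003]
force: [1.2, -0.5, 0.2]
width: 0.258
gripper_force: 0.4
```

```bash
python3 - <<'E'
from h import *
p,R,a=now()
c=np.array([.5626,.0320]);d=p[:2]-c;t=np.degrees(np.arctan2(d[1],d[0]))%360-360;print(np.hypot(*d),t)
w=[]
n=10
for k in range(1,n+1):
    u=t+(-193-t)*k/n;w.append((np.r_[c+.105*np.array([np.cos(np.radians(u)),np.sin(np.radians(u))]),.055],a+(-103-a)*k/n))
plan(p,R,w,2.4)
E
```

```text
now 3.95 [ 0.4709 -0.0177  0.0566] -60.9 [ 1.2 -0.5  0.2] 0.258
0.10431458234981583 -151.53881606085292
[[2.4,[-0.0,-0.8,0.2],[0.0,-0.0,0.07]],[2.4,[0.0,-0.7,-0.0],[0.0,-0.0,0.08]],[2.4,[0.0,-0.8,-0.0],[0.0,-0.0,0.07]],[2.4,[0.1,-0.7,-0.0],[0.0,-0.0,0.07]],[2.4,[0.0,-0.8,-0.0],[-0.0,-0.0,0.08]]]
[[2.4,[0.0,-0.8,-0.0],[-0.0,-0.0,0.07]],[2.4,[0.1,-0.7,-0.0],[-0.0,-0.0,0.07]],[2.4,[0.0,-0.8,-0.0],[-0.0,-0.0,0.08]],[2.4,[0.0,-0.7,-0.0],[-0.0,-0.0,0.07]],[2.4,[0.1,-0.8,-0.0],[-0.0,-0.0,0.07]]]
```

send_rows(
  increments=[
    [2.4,[0,-0.8,0],[0,0,0.07]],
    [2.4,[0,-0.7,0],[0,0,0.08]],
    [2.4,[0,-0.8,0],[0,0,0.07]],
    [2.4,[0.1,-0.7,0],[0,0,0.07]],
    [2.4,[0,-0.8,0],[0,0,0.08]],
  ],
)

```text
clock: 4.45
position: [0.4583, 0.018, 0.0565]
ee_rot: [-3.134, -0.216, -0.003]
force: [0.4, -1.1, 0.6]
width: 0.262
gripper_force: 0.4
```

send_rows(
  increments=[
    [2.4,[0,-0.8,0],[0,0,0.07]],
    [2.4,[0.1,-0.7,0],[0,0,0.07]],
    [2.4,[0,-0.8,0],[0,0,0.08]],
    [2.4,[0,-0.7,0],[0,0,0.07]],
    [2.4,[0,-0.8,0],[0,0,0.07]],
  ],
)

```text
clock: 4.95
position: [0.4595, 0.0558, 0.0565]
ee_rot: [-3.121, 0.348, -0.003]
force: [0.3, -0.2, 0.1]
width: 0.264
gripper_force: 0.1
```

send_rows(
  increments=[
    [2.4,[0,0,0],[0,0,0]],
    [2.4,[0,0,0],[0,0,0]],
    [2.4,[0,0,0],[0,0,0]],
  ],
)

```text
clock: 5.25
position: [0.4588, 0.0553, 0.056]
ee_rot: [-3.122, 0.342, -0.001]
force: [-0.5, -0.3, -0.3]
width: 0.263
gripper_force: 0.0
```

```bash
cat > see.py <<'E'
from h import *
from cell import arm
p,R,a=now();c=np.array([.5626,.0320])
d=p[:2]-c;print("tool",np.hypot(*d).round(4),np.degrees(np.arctan2(d[1],d[0]))%360-360)
for n in("top","scene"):
    q=arm.camera_params(n);im=arm.get_image(n);cv2.imwrite(f"pics/{n}_{arm.observe()['clock']:.2f}.png",im[:,:,::-1])
    for k,lo,hi,o in[("blue",(105,120,60),(130,255,255),0),("yellow",(24,170,120),(34,255,255),60),("green",(45,100,40),(85,255,255),240),("red",(0,190,80),(6,255,255),120)]:
        for A,u in blobs(im,lo,hi):
            d=onz(q,u,.043)[:2]-c
            if np.hypot(*d)<.1: print(n,k,A,np.hypot(*d).round(4),"wheel deg",((np.degrees(np.arctan2(d[1],d[0]))-o-197+180)%360-180).round(1))
    for A,u in blobs(im,(0,190,60),(6,255,255),8):
        if np.hypot(*(onz(q,u,.06)[:2]-c))>.13: print(n,"knob?",A,u.round(1),np.hypot(*(onz(q,u,.063)[:2]-c)).round(4))
E
python3 see.py; ls pics
```

```text
now 5.25 [0.4588 0.0553 0.056 ] -102.5 [-0.5 -0.3 -0.3] 0.263
tool 0.1063 -192.64132368442486
top yellow 86 0.0815 wheel deg -0.2
top red 107 0.0778 wheel deg -0.5
top knob? 9 [626.1 141.7] 0.9229
top knob? 9 [626.2 148.8] 0.9116
top knob? 17 [627.5 159.2] 0.8995
top knob? 9 [633.  169.7] 0.9014
top knob? 8 [208.9 233.6] 0.3151
scene blue 157 0.0789 wheel deg 0.0
scene yellow 148 0.0784 wheel deg -0.6
scene green 102 0.0775 wheel deg -0.9
scene red 116 0.0781 wheel deg -0.4
scene knob? 107 [233.3 250.6] 0.1783
scene0.png
scene_5.35.png
top0.png
top_5.30.png
topc.png
w1.png
```

The wheel is in the notch at 0° (both views agree to within 1°). I release and lift, then move behind the knob.

send_rows(
  increments=[
    [4.5,[0,0,0],[0,0,0]],
    [4.5,[0,0,0],[0,0,0]],
    [4.5,[0,0,-3.0],[0,0,0]],
    [4.5,[0,0,-3.5],[0,0,0]],
    [4.5,[0,0,-3.0],[0,0,0]],
  ],
)

```text
clock: 5.85
position: [0.4586, 0.055, 0.152]
ee_rot: [3.122, -0.345, -0.0]
force: [1.8, 0.6, -0.1]
width: 0.493
gripper_force: 0.0
```

```bash
python3 - <<'E'
from h import *
p,R,a=now()
t=np.radians(137);c=np.array([.5626,.0320]);f=lambda r,z:np.r_[c+r*np.array([np.cos(t),np.sin(t)]),z]
q,S=plan(p,R,line(p,a,f(.228,.15),-43,10),0)
plan(q,S,line(q,-43,f(.228,.055),-43,5),0)
E
```

```text
now 5.85 [0.4586 0.055  0.152 ] -102.6 [ 1.8  0.6 -0.1] 0.493
[[0,[-0.9,-1.2,0.0],[0.0,0.0,-0.1]],[0,[-0.8,-1.2,0.0],[0.0,0.0,-0.11]],[0,[-0.6,-1.3,0.1],[0.0,0.0,-0.1]],[0,[-0.5,-1.4,-0.0],[0.0,0.0,-0.11]],[0,[-0.4,-1.4,-0.0],[0.0,0.0,-0.1]]]
[[0,[-0.2,-1.5,0.0],[0.0,0.0,-0.1]],[0,[-0.1,-1.4,0.0],[0.0,0.0,-0.11]],[0,[0.1,-1.5,0.1],[0.0,0.0,-0.1]],[0,[0.3,-1.4,-0.0],[0.0,0.0,-0.11]],[0,[0.4,-1.4,-0.0],[0.0,0.0,-0.1]]]
[[0,[0.0,-0.0,1.9],[0.0,0.0,-0.0]],[0,[0.0,-0.0,1.9],[0.0,0.0,-0.0]],[0,[0.0,-0.0,1.9],[0.0,0.0,-0.0]],[0,[0.0,-0.0,1.9],[0.0,0.0,-0.0]],[0,[0.0,-0.0,1.9],[0.0,0.0,-0.0]]]
```

send_rows(
  increments=[
    [0,[-0.9,-1.2,0],[0,0,-0.1]],
    [0,[-0.8,-1.2,0],[0,0,-0.11]],
    [0,[-0.6,-1.3,0.1],[0,0,-0.1]],
    [0,[-0.5,-1.4,0],[0,0,-0.11]],
    [0,[-0.4,-1.4,0],[0,0,-0.1]],
  ],
)

```text
clock: 6.35
position: [0.4269, 0.122, 0.1498]
ee_rot: [-3.105, -0.478, -0.0]
force: [0.4, -0.4, -0.1]
width: 0.105
gripper_force: 0.0
```

send_rows(
  increments=[
    [0,[-0.2,-1.5,0],[0,0,-0.1]],
    [0,[-0.1,-1.4,0],[0,0,-0.11]],
    [0,[0.1,-1.5,0.1],[0,0,-0.1]],
    [0,[0.3,-1.4,0],[0,0,-0.11]],
    [0,[0.4,-1.4,0],[0,0,-0.1]],
  ],
)

```text
clock: 6.85
position: [0.396, 0.1881, 0.1488]
ee_rot: [-2.878, -1.26, -0.0]
force: [0.1, 0.4, 0.3]
width: 0.007
gripper_force: 0.0
```

```bash
python3 - <<'E'
from h import *
from cell import arm
p,R,a=now()
t=np.radians(137);c=np.array([.5626,.0320]);d=p[:2]-c;print(np.hypot(*d),np.degrees(np.arctan2(d[1],d[0])))
q=arm.camera_params("wrist");im=arm.get_image("wrist");cv2.imwrite("pics/w2.png",im[:,:,::-1])
for r in(.182,.162): print("knob exp",r,proj(q,np.r_[c+r*np.array([np.cos(t),np.sin(t)]),.084]))
E
```

```text
now 6.85 [0.396  0.1881 0.1488] -42.7 [0.1 0.4 0.3] 0.007
0.2283014446113407 136.87303906551404
knob exp 0.182 [388.6559722  252.24113795]
knob exp 0.162 [418.3276182  252.37282991]
```

View pics/w2.png

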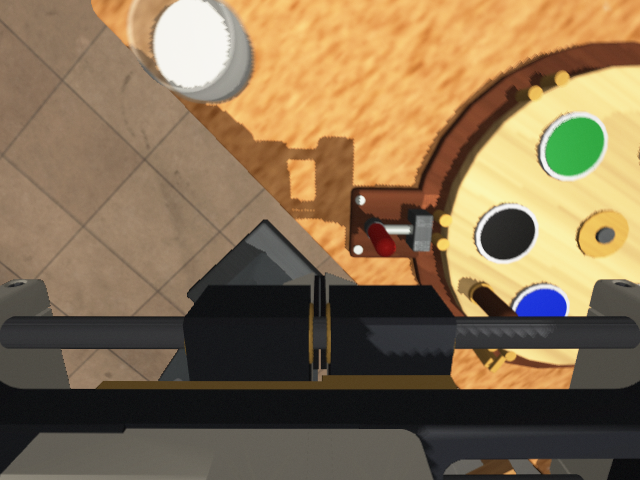

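Wrist view: the knob top is at (384,246), about 3 mm off laterally. The bolt rod lines up with the gap between the pins at about (445,232), and blue is at the pointer. I descend with a 0.3 cm x correction and push.

send_rows(
  increments=[
    [0,[0.3,0,1.9],[0,0,0]],
    [0,[0,0,1.9],[0,0,0]],
    [0,[0,0,1.9],[0,0,0]],
    [0,[0,0,1.9],[0,0,0]],
    [0,[0,0,1.8],[0,0,0]],
  ],
)

```text
clock: 7.4
position: [0.3984, 0.1894, 0.0539]
ee_rot: [2.882, 1.25, -0.0]
force: [-0.6, 0.7, -0.8]
width: 0.004
gripper_force: 0.0
```

send_rows(
  increments=[
    [0,[0,0.6,0],[0,0,0]],
    [0,[0,0.6,0],[0,0,0]],
    [0,[0,0.6,0],[0,0,0]],
    [0,[0,0.4,0],[0,0,0]],
    [0,[0,0.4,0],[0,0,0]],
  ],
)

```text
clock: 7.9
position: [0.4178, 0.1723, 0.0553]
ee_rot: [-2.88, -1.253, -0.001]
force: [-2.0, 1.9, 1.8]
width: 0.005
gripper_force: 1.2
```

send_rows(
  increments=[
    [0,[0,0.3,0],[0,0,0]],
    [0,[0,0.3,0],[0,0,0]],
    [0,[0,0.3,0],[0,0,0]],
    [0,[0,0.2,0],[0,0,0]],
    [0,[0,0.2,0],[0,0,0]],
  ],
)

```text
clock: 8.4
position: [0.4269, 0.1633, 0.0547]
ee_rot: [-2.881, -1.253, -0.0]
force: [-1.3, 1.5, 1.9]
width: 0.007
gripper_force: 1.1
```

```bash
python3 see.py
```

```text
now 8.4 [0.4269 0.1633 0.0547] -43.0 [-1.3  1.5  1.9] 0.007
tool 0.1888 -224.0585962595875
top blue 169 0.0782 wheel deg -0.5
top yellow 119 0.0775 wheel deg -0.1
top green 156 0.0782 wheel deg -0.2
top red 107 0.0776 wheel deg -0.3
top knob? 13 [576.9 100.1] 0.8617
top knob? 9 [579.1 105. ] 0.8569
top knob? 12 [625.6 142.2] 0.9204
top knob? 25 [628.1 161.5] 0.8978
top knob? 18 [633.6 168.9] 0.9042
top knob? 11 [205.2 224.8] 0.3306
scene blue 154 0.0788 wheel deg 0.0
scene yellow 148 0.0784 wheel deg -0.6
scene green 104 0.0777 wheel deg -0.6
scene red 116 0.0781 wheel deg -0.4
scene knob? 47 [274.  228.1] 0.1854
scene knob? 109 [241.3 251.3] 0.16
```

Moving with about 2 N of resistance. I keep going to the hard stop.

send_rows(
  increments=[
    [0,[0,0.1,0],[0,0,0]],
    [0,[0,0.1,0],[0,0,0]],
    [0,[0,0.1,0],[0,0,0]],
  ],
)

```text
clock: 8.8
position: [0.4284, 0.1618, 0.0546]
ee_rot: [-2.879, -1.254, 0.002]
force: [-5.4, 5.8, 4.0]
width: 0.004
gripper_force: 4.0
```

send_rows(
  increments=[
    [0,[0,0.1,0],[0,0,0]],
    [0,[0,0.1,0],[0,0,0]],
    [0,[0,0,0],[0,0,0]],
  ],
)

```text
clock: 9.1
position: [0.4286, 0.1616, 0.0547]
ee_rot: [-2.877, -1.255, 0.004]
force: [-9.1, 7.9, 8.2]
width: 0.005
gripper_force: 6.3
```

The force is up to 12 N with no further travel, so it is at the stop. I back off, lift and check.

send_rows(
  increments=[
    [0,[0,-0.5,0],[0,0,0]],
    [0,[0,-1.0,0],[0,0,0]],
    [0,[0,-1.5,0],[0,0,0]],
    [0,[0,0,-3],[0,0,0]],
    [0,[0,0,-4],[0,0,0]],
  ],
)

```text
clock: 9.6
position: [0.4068, 0.1798, 0.1243]
ee_rot: [2.879, 1.253, -0.006]
force: [-0.0, 1.6, 0.7]
width: 0.006
gripper_force: 0.0
```

send_rows(
  increments=[
    [0,[0,-2,-3],[0,0,0]],
    [0,[0,-2,-2],[0,0,0]],
    [0,[0,0,0],[0,0,0]],
    [0,[0,0,0],[0,0,0]],
  ],
)

```text
clock: 10.0
position: [0.3789, 0.2081, 0.1746]
ee_rot: [-2.879, -1.256, -0.001]
force: [-0.2, -0.3, -0.7]
width: 0.006
gripper_force: 0.0
```

```bash
python3 see.py; python3 - <<'E'
from h import *
from cell import arm
q=arm.camera_params("scene")
for r in(.182,.162):
    t=np.radians(137);print(r,proj(q,np.r_[np.array([.5626,.032])+r*np.array([np.cos(t),np.sin(t)]),.0585]))
import glob,os
f=max(glob.glob("pics/scene_*"),key=os.path.getmtime)
cv2.imwrite("pics/fin.png",cv2.resize(cv2.imread(f)[200:350,170:430],(780,450)))
E
```

```text
now 10.0 [0.3789 0.2081 0.1746] -42.9 [-0.2 -0.3 -0.7] 0.006
tool 0.2545 -223.80171111122533
top blue 168 0.0782 wheel deg -0.4
top yellow 120 0.0776 wheel deg -0.2
top green 157 0.0782 wheel deg -0.1
top red 107 0.0775 wheel deg -0.2
top knob? 17 [626.2 147.9] 0.913
top knob? 15 [627.4 158.9] 0.8995
top knob? 13 [205.3 225.1] 0.3301
top knob? 14 [210.1 236.8] 0.31
scene blue 154 0.0788 wheel deg 0.0
scene yellow 150 0.0786 wheel deg -0.5
scene green 103 0.0775 wheel deg -0.6
scene red 116 0.0781 wheel deg -0.4
scene knob? 48 [273.8 228.2] 0.1852
scene knob? 113 [241.9 251. ] 0.1592
0.182 [232.82790223 251.09150422]
0.162 [241.61468935 251.72661184]
```

View pics/fin.png

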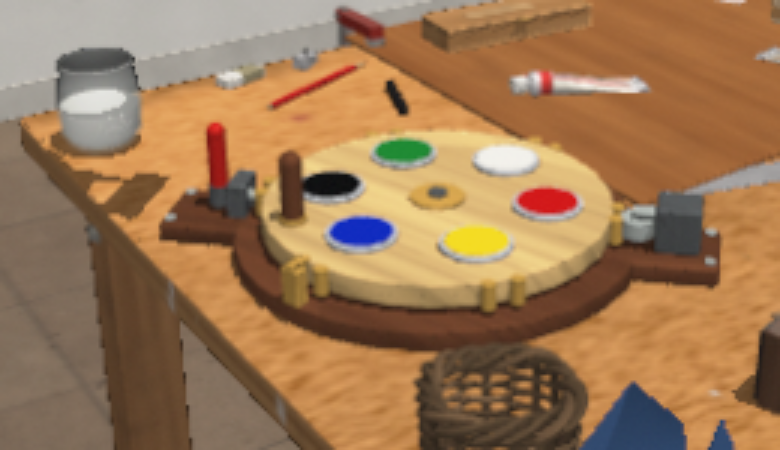

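The final view shows blue at the pointer (crop 360,232). The knob is at its home pixel (241.9 measured, 241.6 expected), and the glass, pot and block have not moved.

```bash
python3 -c "
from cell import arm
print(arm.sign_off())"
```

```text
the job is handed in; nothing more can be done
None
```

The blue pan is at the brass pointer with the wheel clicked into its notch, the lock bolt is pushed fully home, the glass, pot and block were not touched, and the job was handed in at about 10 s.

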